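# Slide the syrup bottle into its counter holder

## Robot

A 6-joint arm with a two-finger parallel gripper is mounted at the origin on a cart in front of the work surface, level with it; the furniture and walls round the work are solid. World frame = base frame: x ahead of the robot, y to its left, z up, the work surface at z = 0. Lengths are in m, angles in rad, forces in N, time in s.
With the tool pointing down it reaches from about 0.375 to 0.9 m from the base axis. Payload 3.1 kg.
Tool frame: the origin (TCP) lies between the finger pads; the fingertips stand 17 mm ahead of it and the grasp point (between the pads) lies 2 mm behind it; z points along the fingers, y is the line along which they close (so a half turn about z gives the same grasp; the last joint's range is limited). The gripper opens to 85 mm and grips with 20 to 120 N. Pads are 22 mm wide; open, the fingers measure 114 mm over their backs; the gripper's body (76 mm by 85 mm) begins 54 mm behind the grasp point. The pads swing forward as they close: fully open they stand 13 mm farther back than shut.
Start: joints at [1.077, 0.527, 1.433, -0, 1.181, -0.178], TCP at [0.193, 0.594, 0.248] pointing down, gripper open.
Joint ranges: [-3.08, 3.08], [-0.75, 2.2], [0.22, 2.44], [-1.43, 4.57], [0, 2.65], [-2.85, 2.85]. Speed limits (rad/s): [2.79, 2.79, 3.14, 3.14, 3.14, 3.14].

## Interface

Orientations are given as a unit quaternion [x, y, z, w].
In Python, from station import sense, vision, order gives the robot as it stands.
- The arm moves only by the shell command python3 -m crank 'ROWS' [OPENING] [FORCE]. ROWS is JSON, a list of rows, each an object with "dp": the shift along the world's x, y, z in units of 30 mm (1.0 is 30 mm), a list of three; "angular": the turn, a rotation vector about the world's x, y, z in degrees, a list of three. In form: [{"dp": [dx, dy, dz], "angular": [ax, ay, az]}, ...]. A call has 1 to 20 rows; each row shifts and turns the commanded pose from where the row before left it; what a row does not reach is not made up. A row lasts 1/10 s, in which the tool goes at most 50 mm and 8.59 degrees, less where a joint would pass 70% of its speed; a pose out of reach is approached as far as the arm can. A call is refused whole if a number of a shift passes 1 or a number of a turn 8.59, either way. A call with a gripper value outside its range is refused whole. OPENING is the closure, from 0 (fully open) to 1 (shut), set as the call begins (- or left out, the last holds). The fingers move at their own pace and stop on an object; FORCE is the grip in N (left out, the last holds). Time passes only in rows, so rows that do not move let the fingers close. It gives the time, the measured TCP pose, the force, the opening and the grip force at its end, in the units of the state.
- sense(): the state, without advancing time (a new reading comes with each control period).
- vision.snapshot(name): name is "side" or "top"; returns a dict with "image" (480x640x3 uint8, blue, green, red), "range_z" (480x640 float32, m along the optical axis (not along the pixel's ray), 0 where there is no reading), "mtx" (3x3 intrinsics, pixels), "pose" (4x4, takes a point from camera to world coordinates). Camera axes: x right, y down, z forward; pixel columns grow to the right and rows downward; lengths in m; the calibration is good to about 2 mm. A picture is of the moment at which its call begins.
- order.sign_off(): hands the job in; it is judged then, once.
The state is a dict: "t": time; "q": joint angles; "qd": joint speeds; "tau": joint torques, N m; "tcp_pos": TCP position; "tool_rot": TCP orientation; "force": force on the tool from outside, world axes, zero at the start; "ft_torque": the same for the moment, N m; "finger_gap": opening from 0.0 (shut) to 1.0 (fully open); "gripper_force": force on a finger pad.
Only numpy, scipy, OpenCV 4.12 (cv2) and the standard library are available. Lean on these libraries where they do the work, as an engineer would, in place of code of your own. Each camera call takes 0.05 s, during which the arm holds its last target. There are 200 camera calls.

## Task

Two small wooden bottle holders stand on the table; one already has its dark syrup bottle. Push the other dark syrup bottle, the one standing out in the open, across the table into the empty holder until it is fully home against the back board. Push it gently and low on the body so that it slides standing up; do not grip it, lift it or tip it over, and leave everything else on the table alone.

Things in the scene. Friction and masses are not known exactly. Their poses are not given: they have to be found in the camera images.
- bottle: dark syrup bottle with a white cap standing loose in the open, in neither holder: 56 mm diameter, 193 mm tall, about 0.4 kg, straight-sided on the lower half; origin at the centre of its underside, z up; its yaw means nothing. Pushed high on its body it tips; pushed within about 30 mm of the table it slides.
- empty_holder: the empty holder: fixed to the table, no floor (bottles slide in on the table top). Origin at table level where the centre of a bottle stands when fully home, 1 mm short of the back board; x points level into the holder (push direction), y left, z up. 70 mm wide inside, open to -x; side rails 9 mm thick, 32 mm high, ending at x = -13 mm; back board face at x = +29 mm, 75 mm high, its bar to 98 mm.
- full_holder: the other, identical holder, with a bottle in it; same axes. It stands beside the empty one, to its left or its right
- held_bottle: bystander: a loose bottle just like the first, already standing in the full holder; origin at the centre of its underside
- pickle_jar: bystander: greenish jar with white lid, 68 mm diameter, 122 mm tall, loose; origin at the centre of its underside
- small_tape: bystander: roll of tape lying flat, 66 mm diameter, 24 mm high, loose; origin at the centre of its underside
- red_marker: bystander: marker pen with a red cap, 125 mm long (along its y), 17 mm thick, lying loose; origin at the centre of its underside
- berry_jar: bystander: purple berry jar with grey lid, 70 mm diameter, 86 mm tall, loose; origin at the centre of its underside
- peg: bystander: wooden clothes peg, 72 mm long (along its y), 13 mm wide, 10 mm high, lying loose; origin at the centre of its underside
Mind the look-alikes: they are no part of the job. Leave any orange look-alike of the bottle alone.

How it is judged:
At the end, for the whole second after the job is handed in: The bottle stands upright (within 0.06 rad) and at rest on the table in the holder that was empty, its centre within 12 mm of the fully-home point; nothing else loose has moved more than 15 mm (horizontal distance between bottle and empty_holder below 0.012 m and angle between bottle's own z axis and vertical below 0.06 rad and height (world z) of bottle below 0.006 m and linear speed of bottle below 0.02 m/s and distance of each of held_bottle, pickle_jar, small_tape, red_marker, berry_jar, peg from where it was at the start of the episode below 0.015 m); the robot touches nothing.
It fails at once if the bottle is tipped (more than 0.25 rad) (angle between bottle's own z axis and vertical above 0.25 rad).
It fails at once if the bottle is lifted off the table (height (world z) of bottle above 0.012 m).
It fails at once if the bottle is gripped (the grasp point between the fingers comes within 18 mm of the bottle's axis, below its top) (horizontal distance between the grasp point and bottle below 0.018 m and height (world z) of the grasp point below 0.195 m).
It fails at once if the bottle is rammed (fingers press it with more than 40 N) (contact force between the fingers and bottle above 40 N).
It fails at once if another thing is disturbed (moved more than 15 mm) (distance of any of held_bottle, pickle_jar, small_tape, red_marker, berry_jar, peg from where it was at the start of the episode above 0.015 m).
It also fails if it takes over 40 s, if anything falls off the work surface, if the arm or the gripper's body presses on something with over 40 N, if the wrist force passes 120 N, or if a joint passes its speed limit or range.

## Working session

There is one attempt and no reset: what is moved stays moved. The work goes in short steps, Python scripts to look and compute and a shell command to move; the robot and the scene stay as the last step left them, time stands still between calls to the robot, and variables do not carry over. Pictures are saved under pics/ and viewed, at most 10 in all, crops included, and the job is handed in when it is done.

```bash
mkdir -p pics; python3 - <<'E'
from station import sense, vision
import cv2,numpy as np
for n in("top","side"):
    s=vision.snapshot(n); cv2.imwrite(f"pics/{n}0.png",s["image"]); np.savez(f"pics/{n}0.npz",**s)
    print(n,s["pose"].round(3).tolist(),s["mtx"].round(1).tolist())
print(sense())
E
```

```text
top [[0.356, -0.893, 0.275, 0.121], [-0.934, -0.338, 0.113, -0.097], [-0.008, -0.297, -0.955, 1.461], [0.0, 0.0, 0.0, 1.0]] [[551.8, 0.0, 318.2], [0.0, 551.8, 239.7], [0.0, 0.0, 1.0]]
side [[0.701, 0.591, -0.4, 0.918], [0.713, -0.592, 0.374, -0.294], [-0.016, -0.548, -0.836, 0.897], [0.0, 0.0, 0.0, 1.0]] [[434.9, 0.0, 315.2], [0.0, 434.9, 240.1], [0.0, 0.0, 1.0]]
{'t': 0.1, 'q': array([ 1.07750966e+00,  5.28368039e-01,  1.43377556e+00,  2.23886662e-05,
        1.18137432e+00, -1.78502910e-01]), 'qd': array([-1.93181092e-04, -9.50349172e-04, -2.86832143e-03, -3.84589669e-05,
        1.19499915e-03,  1.47930308e-03]), 'tau': array([-3.50517848e-04, -4.43304312e+01, -1.78585517e+01, -1.67408557e-04,
        3.87545850e-03, -6.66145709e-06]), 'tcp_pos': array([0.19318504, 0.59376082, 0.24743416]), 'tool_rot': array([ 1.56746992e-01,  9.87638321e-01, -9.05426637e-04, -3.27071625e-04]), 'force': array([-0.31217074, -0.12707658, -0.07691664]), 'ft_torque': array([-0.07617472, -0.00559224,  0.01971648]), 'gripper_force': 0.0, 'finger_gap': 0.9981732702482672}
```

View pics/top0.png

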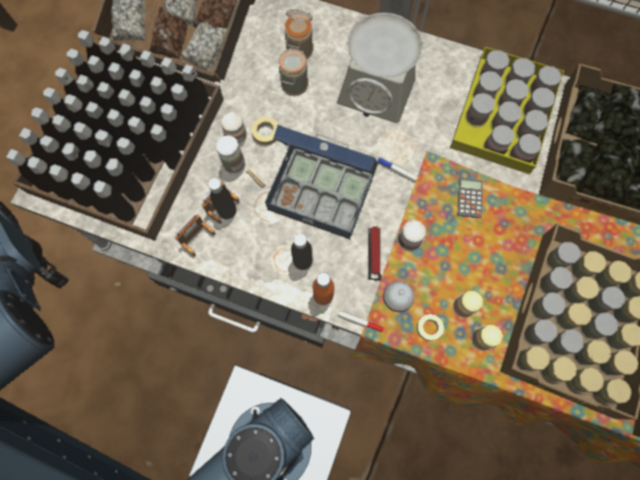

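View pics/side0.png

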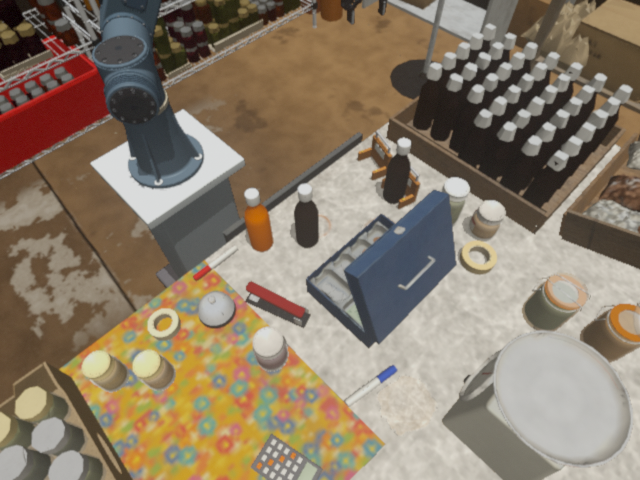

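The top view has the free bottle at (302,250), the full holder with its bottle at (222,200), and the empty holder at (195,233). The case tray is near (320,195), and an orange look-alike stands at (323,288). Next I'll build an orthographic map in world coordinates.

```bash
cat > h.py <<'E'
import numpy as np,cv2
def cloud(s):
    K=s["mtx"];P=s["pose"];z=s["range_z"];v,u=np.indices(z.shape)
    c=np.stack([(u-K[0,2])/K[0,0]*z,(v-K[1,2])/K[1,1]*z,z],-1)
    return c@P[:3,:3].T+P[:3,3], z>0
def proj(s,p):
    P=np.linalg.inv(s["pose"]);c=P[:3,:3]@np.array(p)+P[:3,3];q=s["mtx"]@c;return q[:2]/q[2]
def ortho(s,x0,x1,y0,y1,res,z=0.0):
    # table-plane (height z) rectification: rows up=+x, cols right=-y
    pts=[(x1,y1),(x1,y0),(x0,y0),(x0,y1)]
    src=np.float32([proj(s,(a,b,z)) for a,b in pts])
    W=int((y1-y0)/res);H=int((x1-x0)/res)
    M=cv2.getPerspectiveTransform(src,np.float32([(0,0),(W,0),(W,H),(0,H)]))
    return cv2.warpPerspective(s["image"],M,(W,H),flags=cv2.INTER_CUBIC)
E
python3 - <<'E'
from h import *
S={n:dict(np.load(f"pics/{n}0.npz")) for n in("top","side")}
for n,pts in (("top",{"bottle":(301,239),"held":(215,184),"orange":(323,278),"h1":(188,228)}),("side",{"bottle":(305,190),"held":(404,147),"orange":(252,195)})):
    X,m=cloud(S[n])
    for k,(u,v) in pts.items(): print(n,k,X[v,u].round(3))
# height map from both
img=np.zeros((500,700),np.float32)
for n in S:
    X,m=cloud(S[n]);p=X[m&(X[...,2]<.3)&(X[...,2]>-.02)]
    r=((0.75-p[:,0])/.001).astype(int);c=((0.45-p[:,1])/.001).astype(int);k=(r>=0)&(r<500)&(c>=0)&(c<700)
    if n=="side": q=p[k]
    np.maximum.at(img,(r[k],c[k]),p[k,2])
a=cv2.applyColorMap(np.uint8(np.clip(cv2.dilate(img,np.ones((3,3)))/.2,0,1)*255),cv2.COLORMAP_TURBO)
for x in range(5): cv2.putText(a,f"{.75-.1*x:.2f}",(0,100*x+10),0,.4,(255,255,255))
cv2.imwrite("pics/hm.png",a)
o=np.hstack([ortho(S[n],.25,.6,.05,.45,.001) for n in S])
cv2.imwrite("pics/or.png",o)
E
```

```text
top bottle [0.473 0.091 0.195]
top held [0.531 0.343 0.195]
top orange [0.402 0.008 0.193]
top h1 [0.429 0.402 0.072]
side bottle [0.477 0.094 0.194]
side held [0.543 0.338 0.192]
side orange [0.408 0.007 0.193]
```

View pics/hm.png

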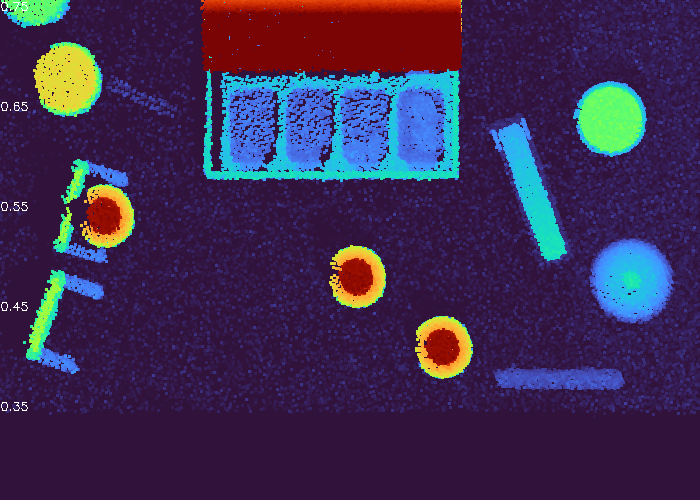

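View pics/or.png

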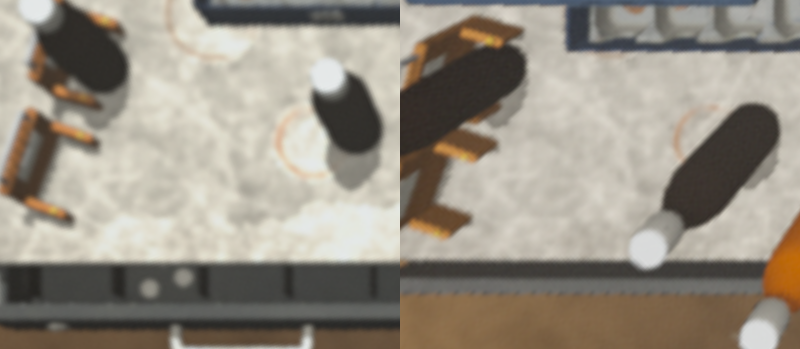

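The height map puts the loose bottle near (0.475, 0.092) and the orange one near (0.41, 0.007). The empty holder, at x ≈ 0.40–0.485 and y ≈ 0.34–0.42, opens toward −y. I'll fit the poses precisely.

```bash
cat > fit.py <<'E'
from h import *
from scipy.optimize import least_squares
def caps(S,c,r=.04):
    out=[]
    for n in S:
        X,m=cloud(S[n]);p=X[m];p=p[(np.hypot(*(p[:,:2]-c).T)<r)&(p[:,2]>.187)&(p[:,2]<.2)]
        out.append(cv2.minEnclosingCircle(np.float32(p[:,:2]*1000)) if len(p)>5 else None)
    return out
E
python3 - <<'E'
from fit import *
S={n:dict(np.load(f"pics/{n}0.npz")) for n in("top","side")}
for c in((.475,.092),(.535,.34),(.405,.007)): print(c,caps(S,np.array(c)))
reg=lambda p:(p[:,0]>.37)&(p[:,0]<.492)&(p[:,1]>.335)&(p[:,1]<.43)
for n in S:
    X,m=cloud(S[n]);p=X[m];p=p[reg(p)]
    R=p[(p[:,2]>.024)&(p[:,2]<.037)]; B=p[(p[:,2]>.06)&(p[:,2]<.11)]
    th=np.radians(70);
    for nm,q in(("rails",R),("board",B)):
        if len(q)<10: continue
        r=cv2.minAreaRect(np.float32(q[:,:2]*1000)); print(n,nm,len(q),np.round(r[0],1),np.round(r[1],1),round(r[2],1))
    # rail split along board line
    d=np.array([np.cos(th),np.sin(th)]);l=np.array([-d[1],d[0]]);o=np.array([.432,.375])
    a=(p[:,:2]-o)@d;b=(p[:,:2]-o)@l
    k=(p[:,2]>.026)&(p[:,2]<.036)
    for s in(1,-1):
        kk=k&(s*b>25e-3)&(a<.022)&(a>-.03)
        print(n,s,kk.sum(),"b pct",np.percentile(b[kk],[3,50,97]).round(4),"a",np.percentile(a[kk],[1,99]).round(4),"slope deg",np.degrees(np.polyfit(a[kk],b[kk],1)[0]).round(1))
    f=(p[:,2]>.03)&(p[:,2]<.07)&(abs(b)<.03)
    if f.sum()>10: print("face a",np.percentile(a[f],[5,25,50,75]).round(4),"slope",np.degrees(np.polyfit(b[f],a[f],1)[0]).round(1))
E
```

```text
(0.475, 0.092) [((471.2002258300781, 93.18523406982422), 15.927087783813477), ((474.9002685546875, 95.36759185791016), 16.174047470092773)]
(0.535, 0.34) [((531.1401977539062, 345.9598693847656), 17.159210205078125), ((535.758056640625, 347.2374572753906), 15.625426292419434)]
(0.405, 0.007) [((401.05706787109375, 6.836055755615234), 15.471626281738281), ((403.7056884765625, 8.952459335327148), 16.6004695892334)]
top rails 156 [439.4 377.2] [ 47.3 118.4] 71.4
top board 261 [433.1 404.1] [16.2 86.7] 70.6
top 1 42 b pct [0.0445 0.0481 0.0527] a [-0.0198  0.0216] slope deg 2.0
top -1 48 b pct [-0.0644 -0.0311 -0.0262] a [-0.0162  0.0218] slope deg 12.0
face a [0.0003 0.0217 0.0231 0.0243] slope 10.7
side rails 172 [428.4 383.8] [42.7 91.4] 70.3
side board 248 [436.2 405.4] [15.8 89.9] 68.9
side 1 44 b pct [0.0398 0.044  0.0512] a [-0.0137  0.0196] slope deg -1.4
side -1 49 b pct [-0.0379 -0.0339 -0.0291] a [-0.014   0.0212] slope deg 1.0
face a [0.0248 0.0257 0.0264 0.0272] slope 0.9
```

```bash
python3 -m crank '[{"dp":[0.52,-0.94,0.1],"angular":[0,0,-2.3]},{"dp":[0.52,-0.94,0.1],"angular":[0,0,-2.3]},{"dp":[0.52,-0.94,0.1],"angular":[0,0,-2.3]},{"dp":[0.52,-0.94,0.1],"angular":[0,0,-2.3]},{"dp":[0.52,-0.94,0.1],"angular":[0,0,-2.3]},{"dp":[0.52,-0.94,0.1],"angular":[0,0,-2.3]},{"dp":[0.52,-0.94,0.1],"angular":[0,0,-2.3]},{"dp":[0.52,-0.94,0.1],"angular":[0,0,-2.3]},{"dp":[0.52,-0.94,0.1],"angular":[0,0,-2.3]},{"dp":[0.52,-0.94,0.1],"angular":[0,0,-2.3]},{"dp":[0.52,-0.94,0],"angular":[0,0,-2.3]},{"dp":[0.52,-0.94,0],"angular":[0,0,-2.3]},{"dp":[0.52,-0.94,0],"angular":[0,0,-2.3]},{"dp":[0.52,-0.94,0],"angular":[0,0,-2.3]},{"dp":[0.52,-0.94,0],"angular":[0,0,-2.3]},{"dp":[0.52,-0.94,0],"angular":[0,0,-2.3]},{"dp":[0.52,-0.94,0],"angular":[0,0,-2.3]},{"dp":[0.52,-0.94,0],"angular":[0,0,-2.3]},{"dp":[0.52,-0.94,0],"angular":[0,0,-2.3]},{"dp":[0.52,-0.94,0],"angular":[0,0,-2.3]}]' 0.58 20
python3 -m crank '[{"dp":[0,0,0],"angular":[6.83,3.33,0]},{"dp":[0,0,0],"angular":[6.83,3.33,0]},{"dp":[0,0,0],"angular":[6.83,3.33,0]},{"dp":[0,0,0],"angular":[6.83,3.33,0]},{"dp":[0,0,0],"angular":[6.83,3.33,0]},{"dp":[0,0,0],"angular":[0,0,0]},{"dp":[0,0,0],"angular":[0,0,0]}]'
python3 - <<'E'
from station import sense
from scipy.spatial.transform import Rotation as R
s=sense();print(s['q'].round(2),s['finger_gap']);print(R.from_quat(s['tool_rot']).as_matrix().round(3))
E
```

```text
t: 2.1
tcp_pos: [0.5056, 0.029, 0.278]
tool_rot: [0.531, 0.847, -0.0, -0.0]
force: [-0.2, -0.3, 0.7]
finger_gap: 0.417
gripper_force: 0.0
t: 2.8
tcp_pos: [0.5052, 0.03, 0.2776]
tool_rot: [0.502, 0.801, 0.172, -0.276]
force: [-0.1, -0.1, -0.6]
finger_gap: 0.416
gripper_force: 0.0
[-0.4   0.52  1.54  0.42  1.61 -0.95] 0.41605225677116
[[-0.344  0.899 -0.27 ]
 [ 0.71   0.437  0.553]
 [ 0.615 -0.002 -0.789]]
```

```bash
python3 -m crank '[{"dp":[0,0,-0.9],"angular":[0,0,0]},{"dp":[0,0,-0.9],"angular":[0,0,0]},{"dp":[0,0,-0.9],"angular":[0,0,0]},{"dp":[0,0,-0.9],"angular":[0,0,0]},{"dp":[0,0,-0.9],"angular":[0,0,0]},{"dp":[0,0,-0.9],"angular":[0,0,0]},{"dp":[0,0,-0.9],"angular":[0,0,0]},{"dp":[0,0,-0.9],"angular":[0,0,0]},{"dp":[0,0,-0.6],"angular":[0,0,0]},{"dp":[0,0,0],"angular":[0,0,0]}]'
python3 - <<'E'
from station import vision
import cv2
a=vision.snapshot("side")["image"][100:300,180:440];b=vision.snapshot("top")["image"][160:360,200:460]
cv2.imwrite("pics/a1.png",cv2.resize(cv2.vconcat([a,b]),None,fx=1.5,fy=1.5,interpolation=cv2.INTER_CUBIC))
E
```

```text
t: 3.8
tcp_pos: [0.5044, 0.0317, 0.0436]
tool_rot: [0.501, 0.802, 0.171, -0.277]
force: [-0.5, 0.3, 0.1]
finger_gap: 0.42
gripper_force: 0.0
```

View pics/a1.png

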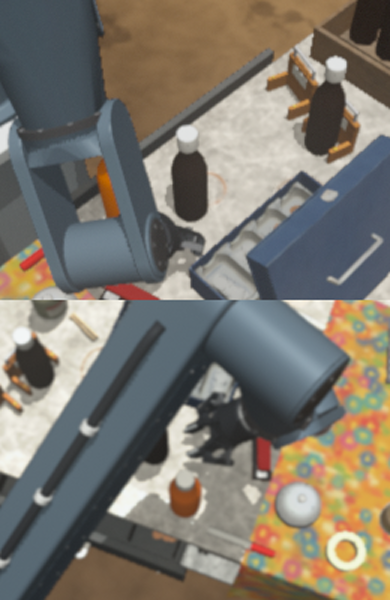

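```bash
python3 -m crank '[{"dp":[0,0,-0.35],"angular":[0,0,0]},{"dp":[0,0,-0.3],"angular":[0,0,0]},{"dp":[-0.073,0.15,0],"angular":[0,0,0]},{"dp":[-0.073,0.15,0],"angular":[0,0,0]},{"dp":[-0.073,0.15,0],"angular":[0,0,0]},{"dp":[-0.073,0.15,0],"angular":[0,0,0]},{"dp":[-0.044,0.09,0],"angular":[0,0,0]},{"dp":[-0.044,0.09,0],"angular":[0,0,0]},{"dp":[-0.044,0.09,0],"angular":[0,0,0]},{"dp":[-0.044,0.09,0],"angular":[0,0,0]},{"dp":[-0.044,0.09,0],"angular":[0,0,0]},{"dp":[-0.044,0.09,0],"angular":[0,0,0]},{"dp":[-0.044,0.09,0],"angular":[0,0,0]},{"dp":[-0.044,0.09,0],"angular":[0,0,0]}]'
cat > look.py <<'E'
from fit import *
from station import vision,sense
import sys
s=sense();t=s['tcp_pos'];print(t.round(4))
S={n:vision.snapshot(n) for n in("top","side")}
off={"top":(2,1.1),"side":(-2,-1.1)}
for n in S:
    for g in (np.array(eval(sys.argv[1])),):
        r=caps({n:S[n]},g,.05)[0]
        if r: c=np.array(r[0])+off[n];print(n,c.round(1),round(r[1],1),"dist tcp",np.hypot(*(c-t[:2]*1000)).round(1))
if len(sys.argv)>2:
    a=S["side"]["image"][80:300,220:460];b=S["top"]["image"][140:360,140:380]
    cv2.imwrite(sys.argv[2],cv2.resize(cv2.hconcat([a,b]),None,fx=1.6,fy=1.6,interpolation=cv2.INTER_CUBIC))
E
python3 look.py "(.47,.097)"
```

```text
t: 5.3
tcp_pos: [0.487, 0.0693, 0.0247]
tool_rot: [0.502, 0.802, 0.172, -0.275]
force: [0.9, -2.2, 0.8]
finger_gap: 0.421
gripper_force: 1.4
[0.487  0.0693 0.0247]
side [469.7 101.8] 16.2 dist tcp 36.8
```

```bash
python3 -m crank '[{"dp":[-0.075,0.15,0],"angular":[0,0,0]},{"dp":[-0.118,0.239,0],"angular":[0,0,0]},{"dp":[-0.118,0.239,0],"angular":[0,0,0]},{"dp":[-0.118,0.239,0],"angular":[0,0,0]},{"dp":[-0.118,0.239,0],"angular":[0,0,0]},{"dp":[-0.118,0.239,0],"angular":[0,0,0]},{"dp":[-0.118,0.239,0],"angular":[0,0,0]},{"dp":[-0.075,0.15,0],"angular":[0,0,0]}]'
python3 look.py "(.45,.16)"
python3 -m crank '[{"dp":[-0.075,0.15,0],"angular":[0,0,0]},{"dp":[-0.118,0.239,0],"angular":[0,0,0]},{"dp":[-0.118,0.239,0],"angular":[0,0,0]},{"dp":[-0.118,0.239,0],"angular":[0,0,0]},{"dp":[-0.118,0.239,0],"angular":[0,0,0]},{"dp":[-0.118,0.239,0],"angular":[0,0,0]},{"dp":[-0.118,0.239,0],"angular":[0,0,0]},{"dp":[-0.118,0.239,0],"angular":[0,0,0]},{"dp":[-0.075,0.15,0],"angular":[0,0,0]}]'
python3 look.py "(.42,.22)" pics/b1.png
```

```text
t: 6.2
tcp_pos: [0.4597, 0.1228, 0.0249]
tool_rot: [0.501, 0.802, 0.172, -0.277]
force: [1.1, -1.9, -1.7]
finger_gap: 0.417
gripper_force: 1.2
[0.4597 0.1228 0.0249]
side [441.  154.6] 16.3 dist tcp 36.8
t: 7.2
tcp_pos: [0.4304, 0.1819, 0.0248]
tool_rot: [0.501, 0.802, 0.172, -0.276]
force: [1.7, -2.8, 0.5]
finger_gap: 0.421
gripper_force: 1.9
[0.4304 0.1819 0.0248]
side [412.4 213. ] 17.2 dist tcp 35.9
```

View pics/b1.png

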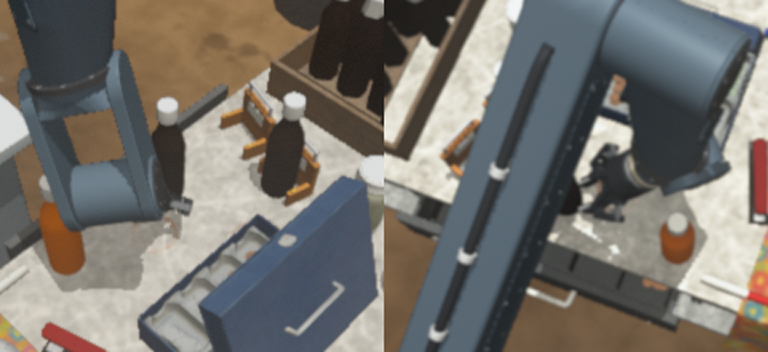

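The bottle is upright at about (0.412, 0.213), and the orange one has not moved. I'll work out the turn onto the holder axis.

```bash
python3 - <<'E'
import numpy as np
home=np.array([.4244,.373]);d=np.array([np.cos(np.radians(70)),np.sin(np.radians(70))])
c0=np.array([.4124,.213]);f0=np.array([np.cos(np.radians(116)),np.sin(np.radians(116))])
A=np.c_[f0,d];k=np.linalg.solve(A,home-c0);I=c0+f0*k[0];print("I",I,k)
E_=home-.045*d;N=15;L=.0363
t=np.linspace(0,1,N+1)
P=[(1-a)**2*c0+2*a*(1-a)*I+a*a*E_ for a in t]
T=[(1-a)*(I-c0)+a*(E_-I) for a in t];h=[np.arctan2(v[1],v[0]) for v in T]
tc=[p-L*np.array([np.cos(x),np.sin(x)]) for p,x in zip(P,h)]
for i in range(N):print(((tc[i+1]-tc[i])/.03).round(3),np.degrees(h[i+1]-h[i]).round(2))
print(tc[0],tc[-1],P[-1])
E
```

```text
I [0.38592312 0.26728565] [0.06039831 0.11249887]
[-0.17   0.215] -3.11
[-0.158  0.221] -3.19
[-0.146  0.227] -3.25
[-0.133  0.233] -3.29
[-0.12  0.24] -3.31
[-0.106  0.246] -3.3
[-0.091  0.253] -3.28
[-0.076  0.26 ] -3.23
[-0.06   0.266] -3.16
[-0.043  0.272] -3.08
[-0.026  0.278] -2.99
[-0.009  0.284] -2.88
[0.009 0.289] -2.76
[0.027 0.293] -2.64
[0.045 0.298] -2.52
[0.42831287 0.18037378] [0.39659376 0.29660299] [0.40900909 0.33071383]
```

```bash
python3 -m crank '[{"dp":[-0.17,0.215,0],"angular":[0,0,-3.1]},{"dp":[-0.16,0.22,0],"angular":[0,0,-3.2]},{"dp":[-0.145,0.227,0],"angular":[0,0,-3.2]},{"dp":[-0.133,0.233,0],"angular":[0,0,-3.3]},{"dp":[-0.12,0.24,0],"angular":[0,0,-3.3]},{"dp":[-0.106,0.246,0],"angular":[0,0,-3.3]},{"dp":[-0.09,0.253,0],"angular":[0,0,-3.3]}]'
python3 look.py "(.397,.26)"
```

```text
t: 8.0
tcp_pos: [0.4031, 0.23, 0.0247]
tool_rot: [0.65, 0.686, 0.223, -0.236]
force: [0.3, -2.4, -0.1]
finger_gap: 0.418
gripper_force: 1.6
[0.4031 0.23   0.0247]
side [398.3 269.7] 17.1 dist tcp 40.0
```

```bash
python3 -m crank '[{"dp":[-0.076,0.26,0],"angular":[0,0,-3.2]},{"dp":[-0.06,0.266,0],"angular":[0,0,-3.2]},{"dp":[-0.043,0.272,0],"angular":[0,0,-3.1]},{"dp":[-0.026,0.278,0],"angular":[0,0,-3.0]},{"dp":[-0.01,0.25,0],"angular":[0,0,-2.9]}]'
python3 look.py "(.4,.305)" pics/c1.png
```

```text
t: 8.6
tcp_pos: [0.397, 0.2699, 0.0247]
tool_rot: [0.736, 0.594, 0.253, -0.205]
force: [-0.9, -2.6, 0.0]
finger_gap: 0.422
gripper_force: 2.1
[0.397  0.2699 0.0247]
side [403.2 307.4] 16.9 dist tcp 38.1
```

View pics/c1.png

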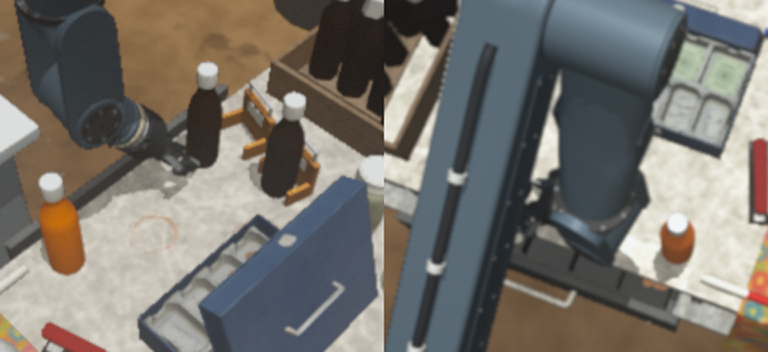

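```bash
python3 -m crank '[{"dp":[-0.03,0.21,0],"angular":[0,0,-2]},{"dp":[-0.015,0.215,0],"angular":[0,0,-2]},{"dp":[0,0.22,0],"angular":[0,0,-2]},{"dp":[0.02,0.22,0],"angular":[0,0,-2]},{"dp":[0,0,0],"angular":[0,0,0]}]'
python3 look.py "(.41,.33)"
python3 - <<'E'
from fit import *
from station import vision
s=vision.snapshot("side");im=s["image"].copy()
h=np.array([.4264,.3741]);d=np.array([np.cos(np.radians(70)),np.sin(np.radians(70))]);l=np.array([-d[1],d[0]])
for a,b in((-.013,.035),(-.013,-.035),(.029,.035),(.029,-.035)):
    u=proj(s,[*(h+a*d+b*l),.032]);cv2.circle(im,tuple(int(round(8*x)) for x in u),8,(0,0,255),-1,shift=3)
cv2.imwrite("pics/d1.png",cv2.resize(im[100:260,310:470],None,fx=3.7,fy=3.7,interpolation=cv2.INTER_CUBIC))
E
```

```text
t: 9.2
tcp_pos: [0.3963, 0.2964, 0.0249]
tool_rot: [0.775, 0.542, 0.267, -0.187]
force: [0.6, -0.5, -0.9]
finger_gap: 0.417
gripper_force: 0.4
[0.3963 0.2964 0.0249]
side [409.8 329. ] 16.1 dist tcp 35.3
```

View pics/d1.png

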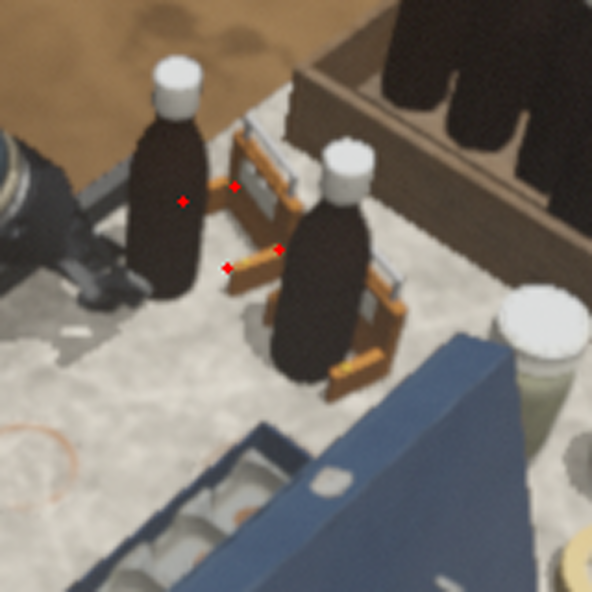

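```bash
python3 -m crank '[{"dp":[0.057,0.157,0],"angular":[0,0,0]},{"dp":[0.057,0.157,0],"angular":[0,0,0]},{"dp":[0.057,0.157,0],"angular":[0,0,0]},{"dp":[0.057,0.157,0],"angular":[0,0,0]},{"dp":[0.057,0.157,0],"angular":[0,0,0]},{"dp":[0.057,0.157,0],"angular":[0,0,0]},{"dp":[0.057,0.157,0],"angular":[0,0,0]},{"dp":[0.034,0.094,0],"angular":[0,0,0]}]'
python3 look.py "(.423,.366)"
python3 -m crank '[{"dp":[0.017,0.047,0],"angular":[0,0,0]},{"dp":[0.017,0.047,0],"angular":[0,0,0]},{"dp":[0.017,0.047,0],"angular":[0,0,0]}]'
```

```text
t: 10.15
tcp_pos: [0.4093, 0.3322, 0.0248]
tool_rot: [0.775, 0.542, 0.267, -0.187]
force: [0.2, -2.5, -1.2]
finger_gap: 0.417
gripper_force: 1.4
[0.4093 0.3322 0.0248]
side [421.4 364.6] 15.8 dist tcp 34.6
t: 10.55
tcp_pos: [0.4106, 0.3357, 0.0248]
tool_rot: [0.775, 0.541, 0.267, -0.187]
force: [-1.1, -3.6, 0.5]
finger_gap: 0.423
gripper_force: 1.6
```

```bash
python3 -m crank '[{"dp":[0.011,0.031,0],"angular":[0,0,0]},{"dp":[0.011,0.031,0],"angular":[0,0,0]},{"dp":[0,0,0],"angular":[0,0,0]}]'
python3 -m crank '[{"dp":[0.011,0.031,0],"angular":[0,0,0]},{"dp":[0.011,0.031,0],"angular":[0,0,0]},{"dp":[0,0,0],"angular":[0,0,0]}]'
python3 look.py "(.423,.37)"
```

```text
t: 10.85
tcp_pos: [0.4114, 0.3378, 0.0248]
tool_rot: [0.775, 0.541, 0.267, -0.187]
force: [-1.1, -1.7, -0.2]
finger_gap: 0.423
gripper_force: 1.3
t: 11.15
tcp_pos: [0.4121, 0.3397, 0.0248]
tool_rot: [0.775, 0.541, 0.267, -0.187]
force: [-1.3, -2.8, 0.2]
finger_gap: 0.42
gripper_force: 1.3
[0.4121 0.3397 0.0248]
side [423.6 371.4] 16.3 dist tcp 33.7
```

```bash
for i in 1; do python3 -m crank '[{"dp":[0.011,0.031,0],"angular":[0,0,0]},{"dp":[0,0,0],"angular":[0,0,0]}]'
python3 -m crank '[{"dp":[0.011,0.031,0],"angular":[0,0,0]},{"dp":[0,0,0],"angular":[0,0,0]}]'
python3 -m crank '[{"dp":[0.011,0.031,0],"angular":[0,0,0]},{"dp":[0,0,0],"angular":[0,0,0]}]'; done | grep -E "tcp|force"
python3 look.py "(.423,.373)"
```

```text
tcp_pos: [0.4124, 0.3406, 0.0248]
force: [-1.5, -2.3, 0.4]
gripper_force: 1.3
tcp_pos: [0.4128, 0.3415, 0.0248]
force: [-0.5, -2.5, -0.2]
gripper_force: 1.3
tcp_pos: [0.4128, 0.342, 0.0247]
force: [-1.5, -6.2, 2.6]
gripper_force: 2.5
[0.4128 0.342  0.0247]
top [428.  363.1] 11.4 dist tcp 25.9
side [424.4 374.2] 16.7 dist tcp 34.2
```

The force has risen to about 6 N, so the bottle is against the back board. Backing off and checking.

```bash
python3 -m crank '[{"dp":[-0.034,-0.094,0],"angular":[0,0,0]},{"dp":[-0.057,-0.157,0],"angular":[0,0,0]},{"dp":[-0.114,-0.314,0],"angular":[0,0,0]},{"dp":[-0.228,-0.627,0],"angular":[0,0,0]},{"dp":[-0.228,-0.627,0],"angular":[0,0,0]},{"dp":[-0.228,-0.627,0.3],"angular":[0,0,0]},{"dp":[0,-0.6,0.8],"angular":[0,0,0]},{"dp":[0,-0.6,0.8],"angular":[0,0,0]},{"dp":[0,0,0.8],"angular":[0,0,0]},{"dp":[0,0,0.8],"angular":[0,0,0]},{"dp":[0,0,0.8],"angular":[0,0,0]},{"dp":[0,0,0],"angular":[0,0,0]},{"dp":[0,0,0],"angular":[0,0,0]}]'
python3 look.py "(.423,.373)" pics/e1.png
```

```text
t: 13.25
tcp_pos: [0.3868, 0.2329, 0.1542]
tool_rot: [0.775, 0.542, 0.268, -0.186]
force: [0.5, -0.4, -0.0]
finger_gap: 0.421
gripper_force: 0.0
[0.3868 0.2329 0.1542]
side [424.4 374.9] 18.1 dist tcp 146.9
```

View pics/e1.png

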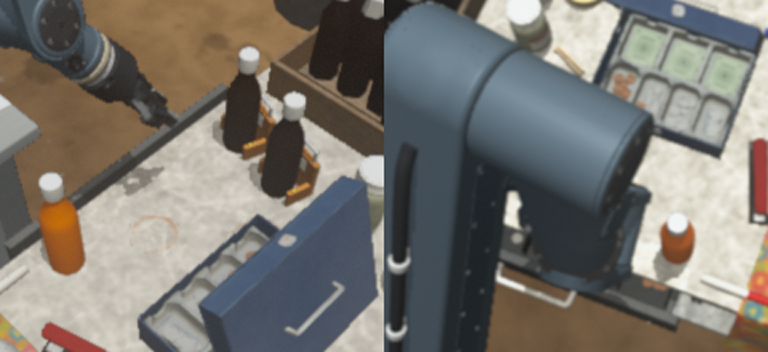

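The bottle stands upright in the holder at (0.4244, 0.3749), against an estimated home of (0.4244, 0.373). The robot is clear of it, and the other objects in view look unmoved.

```bash
python3 -c "from station import order;print(order.sign_off())"
```

```text
the job is handed in; nothing more can be done
None
```

The loose syrup bottle was pushed upright into the empty holder until it stopped against the back board, about 2 mm from my estimated home point. The robot then backed clear and the job was handed in, but sign-off returned no verdict.

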